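Eject a stuck-flush bush from a sloping cell and stand it on the gauging pedestal

TASK

The turned aluminium bush sits sunk in the sloping cell of the ejector fixture. Push the fixture's key all the way down to its stop, without forcing it, so that the ejector pin raises the bush; then grip the raised bush, draw it out along its bore and stand it upright, same end up, on the middle of the round gauging pedestal. Lower it gently until it is felt to touch the pedestal before letting go (do not drop it), and leave everything else on the table where it is.

Things in the scene. Friction and masses are not known exactly. Their poses are not given: they have to be found in the camera images.
- cell: Fixed grey cell block, 80 x 80 x 52 mm plus 10 mm floor plate, sloping 25 degrees towards the robot's side. Origin: centre of its bore's mouth, on the sloping upper face, 120 mm above the table. z points out of the bore along its axis (25 degrees from vertical); y is level; x runs up the slope. Bore 32 mm wide, 52 mm deep, with a 16 mm ejector hole in the floor.
- bush_centre (a point): The bush to eject: aluminium cylinder, 30 mm diameter, 50 mm long, about 0.1 kg, dark bore mark on its upper end. This point is its centre, half-way along; z points along its axis to its upper end. At the start its top lies 2 mm below the cell's mouth; with the key fully down, 20 mm proud of the sloping face.
- key_top (a point): Centre of the top of the ejector key: black push cap, 36 mm diameter, 10 mm thick, on a grey round upright housing 40 mm wide on the same base plate as the cell, 125 mm to the cell's -y side. 108 mm above the table when fully up.
- key (a joint): Key travel (m): 0 fully up, 0.028 fully down at its hard stop; may start up to 5 mm down. Slides straight down against about 8 N of friction and stays where it is left. The ejector pin moves up the bore by the same amount, meets the bush after 6 mm of travel, lifts it by up to 22 mm and holds it there.
- pedestal_top (a point): Centre of the flat top of the gauging pedestal: steel disc, 68 mm diameter, 10 mm thick, on a dark 48 mm column. Its height differs from time to time (top 48 to 72 mm above the table). Fixed.
- short_bush: Bystander: short aluminium bush, 30 mm diameter, 25 mm tall. Origin: centre of its underside.
- flange: Bystander: steel flanged stub, 36 mm diameter at the foot, 30 mm tall. Origin: centre of its underside.
- sensor: Bystander: black sensor block, 30 x 26 x 39 mm, with a brass nose. Origin: centre of its underside.
- valve: Bystander: blue valve block, about 88 x 30 x 46 mm. Origin: centre of its underside.
- screwdriver: Bystander: screwdriver lying flat. Origin: centre of its underside.
- blank: Bystander: black plastic disc-shaped blank, 40 mm diameter, 31 mm tall. Origin: centre of its underside.

How it is judged (in metres and radians):
On the way, in this order (a step that is already met when the one before it is completed fails the run):
1. the key is pressed fully down (at least 26 mm) and the bush, untouched by the gripper, stands raised by the ejector (at least 18 mm up) (value of joint key above 0.026 m and z of bush_centre in the frame of cell above -0.009 m and distance between bush_centre and cell below 0.02 m and contact force between the fingers and bush below 0.1 N), for 0.2 s.
2. the bush is out of the cell and held in the gripper (distance between bush_centre and cell above 0.04 m and contact force between the fingers and bush above 0.5 N and contact force between bush and cell below 0.05 N), for 0.1 s.
3. the bush touches the pedestal's top, upright (within 0.15 rad), while still held (contact force between bush and pedestal above 0.2 N and contact force between the fingers and bush above 0.5 N and angle between bush_centre's own z axis and vertical below 0.15 rad and horizontal distance between bush_centre and pedestal_top below 0.015 m), for 0.1 s.
At the end, for the whole second after the job is handed in: The bush stands at rest and released, upright (within 0.06 rad) with its upper end still up, on the pedestal's top, its axis within 15 mm of the pedestal's centre (horizontal distance between bush_centre and pedestal_top below 0.015 m and z of bush_centre in the frame of pedestal_top between 0.022 and 0.028 m and angle between bush_centre's own z axis and vertical below 0.06 rad and linear speed of bush below 0.02 m/s and contact force between bush and pedestal above 0.1 N); the robot touches nothing.
It fails at once if the key is forced: pressed with more than 60 N (contact force between anything else and key above 60 N).
It fails at once if the bush is rammed on the pedestal with more than 45 N (contact force between bush and pedestal above 45 N).
It fails at once if a bystander is moved more than 20 mm (distance of any of short_bush, flange, sensor, valve, screwdriver, blank from where it was at the start of the episode above 0.02 m).
It also fails if it takes over 51 s, if anything falls off the work surface, if the arm or the gripper's body presses on something with over 40 N, if the wrist force passes 120 N, or if a joint passes its speed limit or range.

ROBOT

A 6-joint arm with a two-finger parallel gripper is mounted at the origin on the work surface. World frame = base frame: x ahead of the robot, y to its left, z up, the work surface at z = 0. Lengths are in mm, angles in degrees, forces in N, time in s.
With the tool pointing down it reaches from about 300 to 850 mm from the base axis. Payload 4.2 kg.
Tool frame: the origin (TCP) lies on the centre line of the jaws, within the pads' length; the fingertips stand 14 mm ahead of it and the grasp point (between the pads) lies 5 mm behind it (env.finger_overhang is the z of the fingertips in the tool frame, in mm); z points along the fingers, y is the line along which they close (so a half turn about z gives the same grasp; the last joint's range is limited). The gripper opens to 91 mm and grips with 3 to 60 N. Pads are 32 mm wide; open, the fingers measure 118 mm over their backs; the gripper's body (76 mm by 178 mm) begins 60 mm behind the grasp point.
Start: joints at [-68.239, 18.312, 89.639, -0, 72.044, -1.146], TCP at [223.814, -529.669, 227.976] pointing down, gripper open.
Joint ranges: [-177.97, 177.97], [-48.28, 115.42], [12.27, 149.76], [-77.06, 257.06], [2.81, 150.46], [-146.56, 146.56]. Speed limits (degrees/s): [147.25, 147.25, 180, 180, 180, 180].

INTERFACE

Orientations are given as [roll, pitch, yaw] about the fixed x, y, z axes, in that order (R = Rz(yaw) Ry(pitch) Rx(roll)).
In Python, from workcell import sensors, viewer, env gives the robot as it stands. The module is installed in compiled form; this text tells all that it offers.
- The arm moves only by the tool step_arm, never from a script. Its argument "plan" is one flat list of numbers, 6 for each row, row after row: the shift along the tool's x, y, z in cm, then the turn, a rotation vector about the tool's x, y, z in rad. In form: [x, y, z, wx, wy, wz, x, y, z, wx, wy, wz, ...]. A call has 1 to 5 rows; each row shifts and turns the commanded pose from where the row before left it, along the tool's axes as they then stand; what a row does not reach is not made up. A row lasts 1/12 s, in which the tool goes at most 41.7 mm and 7.16 degrees, less where a joint would pass 70% of its speed; a pose out of reach is approached as far as the arm can. A call is refused whole if a number of a shift passes 4.17 or a number of a turn 0.125, either way. A call with a gripper value outside its range is refused whole. "hand" is the finger opening in cm, from 0 to 9.12, set as the call begins (left out, the last holds). The fingers move at their own pace and stop on an object; "newtons" is the grip in N (left out, the last holds). Time passes only in rows, so rows that do not move let the fingers close. It gives the time, the measured TCP pose, the force, the opening and the grip force at its end, in the units of the state.
- sensors.state(): the state, without advancing time (a new reading comes with each control period).
- viewer.grab_frame(name): name is "scene" or "top"; returns a dict with "img" (384x512x3 uint8, red, green, blue), "fx", "fy", "cx", "cy" (pixels), "position" and "attitude" of the camera in the world. Camera axes: x right, y down, z forward; pixel columns grow to the right and rows downward; lengths in mm; the calibration is good to about 2 mm. A picture is of the moment at which its call begins. There is no depth.
- env.job_done(): hands the job in; it is judged then, once.
Trained networks look in a picture, given as the dict that the camera call returned (one of the last four; its "shot" number tells which), for a name from the list of things; names that differ only in an ending like _2 or _b are one class to them, and where a whole thing is asked for, a point or a joint stands for the part that bears it (a point fixed in the world has none). Each returns a list of dicts, best first, with "score" (0 to 1); they miss things now and then, are a little off and sometimes report something else, mostly with a low value. They report only what shows in the picture. A call takes as long as a camera call.
- viewer.boxes_of(name, picture): "location" ([column, row] in pixels, amid what is visible of it).
- viewer.pinpoint(name, picture): "location" ([column, row] in pixels: a listed point, or the origin of a listed thing).
The state is a dict: "time_s": time; "qpos": joint angles; "qvel": joint speeds; "effort": joint torques, N m; "ee_pos": TCP position; "ee_rot": TCP orientation; "force": force on the tool from outside, world axes, zero at the start; "torque": the same for the moment, N m; "gripper_width": finger opening in mm; "gripper_force": force on a finger pad.
Only numpy, scipy, OpenCV 4.12 (cv2) and the standard library are available. Lean on these libraries where they do the work, as an engineer would, in place of code of your own. Each camera call takes 0.05 s, during which the arm holds its last target. There are 200 camera calls.

## Working session

There is one attempt and no reset: what is moved stays moved. The work goes in short steps, Python scripts to look and compute and a tool call to move; the robot and the scene stay as the last step left them, time stands still between calls to the robot, and variables do not carry over. Pictures are saved under pics/ and viewed, at most 10 in all, crops included, and the job is handed in when it is done.

Besides the shell and the picture viewer there is one more tool, called after "Emit:" as name(argument=value, ...) on one line, values as JSON. step_arm: Moves the arm, as the interface text tells. Its arguments: {"type":"object","properties":{"plan":{"type":"array","items":{"type":"number"}},"hand":{"type":"number"},"newtons":{"type":"number"}},"required":["plan"]}

```bash
mkdir -p pics; cat > h.py <<'E'
import numpy as np, cv2
from scipy.spatial.transform import Rotation as R
from workcell import sensors, viewer, env
def shoot(n,fn=None):
    p=viewer.grab_frame(n)
    if fn: cv2.imwrite('pics/'+fn,cv2.cvtColor(p['img'],cv2.COLOR_RGB2BGR))
    return p
def camR(p):
    a=np.array(p['attitude'],float)
    if a.shape==(3,3): return a
    return R.from_euler('xyz',a,degrees=True).as_matrix()
def ray(p,uv):
    d=camR(p)@np.array([(uv[0]-p['cx'])/p['fx'],(uv[1]-p['cy'])/p['fy'],1]); return np.array(p['position'],float),d
def atz(p,uv,z):
    o,d=ray(p,uv); return o+d*(z-o[2])/d[2]
def tri(rs):
    A=np.zeros((3,3));b=np.zeros(3)
    for o,d in rs:
        d=d/np.linalg.norm(d);M=np.eye(3)-np.outer(d,d);A+=M;b+=M@o
    x=np.linalg.solve(A,b)
    return x,[np.linalg.norm((np.eye(3)-np.outer(d,d)/(d@d))@(x-o)) for o,d in rs]
def proj(p,X):
    c=camR(p).T@(np.array(X)-p['position']); return [p['cx']+p['fx']*c[0]/c[2],p['cy']+p['fy']*c[1]/c[2]]
E
python3 - <<'E'
from h import *
s=shoot('scene','s0.png');t=shoot('top','t0.png')
for p in(s,t): print(p['position'],p['attitude'],p['fx'],p['cx'],p['cy'])
for n in ['cell','bush_centre','key_top','pedestal_top','short_bush','flange','sensor','valve','screwdriver','blank']:
    a=viewer.pinpoint(n,s);b=viewer.pinpoint(n,t)
    print(n,[(np.round(x['location'],1),round(x['score'],2)) for x in a[:2]],[(np.round(x['location'],1),round(x['score'],2)) for x in b[:2]])
    if a and b: x,e=tri([ray(s,a[0]['location']),ray(t,b[0]['location'])]);print('   ',x.round(1),np.round(e,1))
print(sensors.state())
E
```

```text
[1136.57633693  758.81433964  707.5828298 ] [-121.27310426   -1.27033991  142.72782589] 410.44372589161736 253.34102507439633 190.6967398414283
[ 447.58877402  -18.4491441  1263.3400215 ] [-176.55985016   -0.50700354  -89.05900309] 416.96423662535796 253.21023673404036 191.60212207099713
cell [(array([278.8, 229.2]), 0.95)] [(array([183.3, 163.4]), 0.66)]
    [592.  167.2 113.8] [0.3 0.3]
bush_centre [(array([384.3, 278.1]), 0.59), (array([274.4, 237.6]), 0.45)] [(array([187.2, 162.3]), 0.49)]
    [534.8 280.9  49.5] [133.1 133.1]
key_top [(array([246.9, 209.8]), 0.69)] []
pedestal_top [(array([231.4, 164.4]), 0.84)] [(array([336.1, 223.7]), 0.82), (array([110.9, 153.2]), 0.73)]
    [ 431.  -269.1   54.9] [0.5 0.5]
short_bush [(array([198.2, 218.2]), 0.44), (array([281.3, 228.8]), 0.39)] [(array([286.4, 153.5]), 0.54)]
    [ 644.5 -129.6   -2.7] [2.5 2.5]
flange [(array([252.2, 195.6]), 0.62)] [(array([288.3, 217.6]), 0.54), (array([287. , 153.7]), 0.16)]
    [ 445.  -134.1    3.3] [2.3 2.3]
sensor [(array([161.8, 187.4]), 0.51)] [(array([357.2, 147.5]), 0.56)]
    [ 661.5 -341.5    
[... 353 characters left out ...]
-466.5   -1.6] [6.9 6.9]
{'time_s': 1.1, 'qpos': array([-6.82374489e+01,  1.83117070e+01,  8.96387642e+01, -3.51146906e-04,
        7.20429609e+01, -1.14746277e+00]), 'qvel': array([ 0.11865008,  0.02133642, -0.10563757, -0.05309955, -0.04263508,
       -0.00169435]), 'effort': array([ 1.57214135e-04, -4.12356198e+01, -2.32231736e+01,  7.28318724e-02,
        3.77472024e-02,  1.33974368e-06]), 'ee_pos': array([ 223.8319305 , -529.67003952,  227.9794633 ]), 'ee_rot': array([1.79993440e+02, 4.65512397e-04, 2.29101221e+01]), 'force': array([ 0.03852204, -0.46780989,  0.61542487]), 'torque': array([-0.01093915, -0.0049509 ,  0.00051174]), 'gripper_force': 0.0, 'gripper_width': 91.49747392841009}
```

View pics/s0.png

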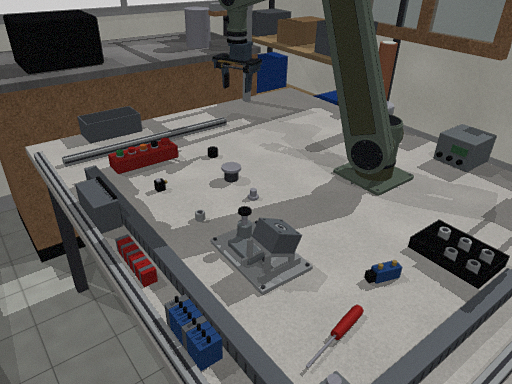

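View pics/t0.png

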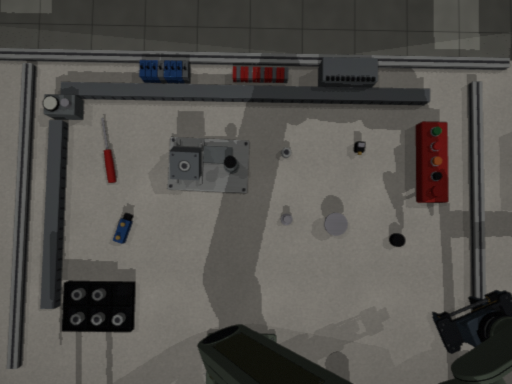

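Scene: the cell is at about (275,235) with the key at (245,212). The pedestal is at (231,168). Top view: cell mouth (184,165), key cap (230,162), pedestal (335,224). I'll zoom in on the fixture.

```bash
python3 - <<'E'
import cv2,numpy as np
s=cv2.imread('pics/s0.png');t=cv2.imread('pics/t0.png')
a=cv2.resize(s[150:290,205:315],None,fx=4,fy=4,interpolation=cv2.INTER_CUBIC)[:560]
b=cv2.resize(t[130:200,160:250],None,fx=4,fy=4,interpolation=cv2.INTER_CUBIC)
c=cv2.resize(t[195:255,305:365],None,fx=4,fy=4,interpolation=cv2.INTER_CUBIC)
im=np.zeros((560,800,3),np.uint8);im[:,:440]=a;im[:280,440:800]=b;im[290:530,440:680]=c
cv2.imwrite('pics/z0.png',im)
E
```

```text
(no output)
```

View pics/z0.png

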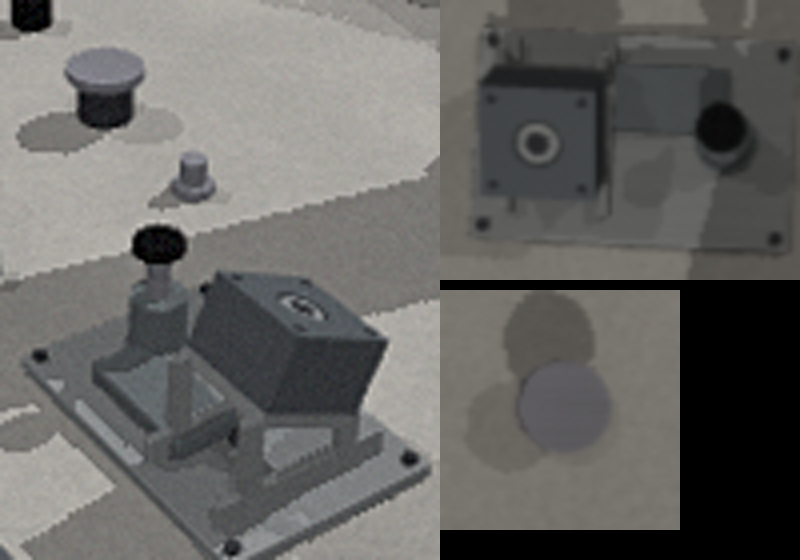

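```bash
python3 - <<'E'
from h import *
s=shoot('scene');t=shoot('top')
T=lambda x,y:((x+.5-440)/4+160-.5,(y+.5)/4+130-.5)
S=lambda x,y:((x+.5)/4+205-.5,(y+.5)/4+150-.5)
print('cell',tri([ray(t,T(538,143)),ray(s,S(303,306))]), atz(t,T(538,143),119))
print('key',tri([ray(t,T(720,126)),ray(s,S(160,239))]),atz(t,T(720,126),106),atz(s,S(160,239),106))
P=((565+.5-440)/4+305-.5,(406+.5-290)/4+195-.5)
for v in (66,69):print('ped',tri([ray(t,P),ray(s,S(105,v))]))
q=[atz(t,T(*c),12) for c in [(493,40),(784,55),(775,239),(483,224)]]
q=np.array(q);print(q.round(1),q.mean(0).round(1))
for a,b in((0,1),(3,2),(1,2),(0,3)):
    d=q[b]-q[a];print(np.degrees(np.arctan2(d[1],d[0])).round(2),np.linalg.norm(d).round(1))
# scene bolts
for c in[(39,355),(231,547),(409,457)]:print(atz(s,S(*c),12).round(1))
for n,p in(('key_top',t),('key_top',s),('cell',s),('cell',t),('pedestal_top',s),('pedestal_top',t)):
    print(n,[(np.round(x['location'],1),round(x['score'],2)) for x in viewer.pinpoint(n,p)[:2]])
E
```

```text
cell (array([585.5831423 , 164.33957852, 118.60392922]), [np.float64(0.23783503950144558), np.float64(0.23783503950133608)]) [585.71123144 164.11625177 119.        ]
key (array([601.44885401,  39.75936871, 105.44156865]), [np.float64(0.06987327681388338), np.float64(0.06987327681386125)]) [601.42914687  39.68733507 106.        ] [601.89570492  40.4763074  106.        ]
ped (array([ 431.59637107, -270.33036539,   47.82534845]), [np.float64(0.12714955398443165), np.float64(0.1271495539844131)])
ped (array([ 431.42938455, -270.88668292,   44.64985421]), [np.float64(0.03270960340929606), np.float64(0.03270960340931074)])
[[676.3 217.2  12. ]
 [668.8  -2.9  12. ]
 [529.2   1.4  12. ]
 [536.8 220.8  12. ]] [602.8 109.1  12. ]
-91.95 220.3
-91.97 219.5
178.23 139.7
178.52 139.6
[669.6  -5.1  12. ]
[676.7 215.2  12. ]
[536.  219.3  12. ]
key_top [(array([231.7, 160.7]), 0.52)]
key_top [(array([245.9, 206.8]), 0.68)]
cell [(array([278.7, 227.5]), 0.89), (array([243.4, 207.3]), 0.24)]
cell [(array([185.3, 165.4]), 0.73)]
pedestal_top [(array([231.8, 166.9]), 0.81)]
pedestal_top [(array([338.6, 224.9]), 0.97)]
```

Emit:
step_arm(plan=[0, 0, 0, 0, 0, 0.109, 0, 0, 0, 0, 0, 0.109, 0, 0, 0, 0, 0, 0.109, 0, 0, 0, 0, 0, 0.108], hand=0, newtons=20)

```text
time_s: 1.83
ee_pos: [223.8, -529.7, 228.0]
ee_rot: [180.0, -0.0, -2.3]
force: [-0.0, 0.3, -1.5]
gripper_width: 67.3
gripper_force: 0.0
```

Emit:
step_arm(plan=[2.1, -3.425, 0.5, 0, 0, 0, 2.1, -3.425, 0.5, 0, 0, 0, 2.1, -3.425, 0.5, 0, 0, 0, 2.1, -3.425, 0.5, 0, 0, 0, 2.1, -3.425, 0.5, 0, 0, 0])

```text
time_s: 2.25
ee_pos: [335.4, -360.7, 202.9]
ee_rot: [180.0, -0.0, -2.1]
force: [0.2, -0.1, -0.0]
gripper_width: 34.1
gripper_force: 0.0
```

Emit:
step_arm(plan=[2.1, -3.41, 0.5, 0, 0, 0, 2.1, -3.41, 0.5, 0, 0, 0, 2.1, -3.41, 0.5, 0, 0, 0, 2.1, -3.41, 0.5, 0, 0, 0, 2.1, -3.41, 0.5, 0, 0, 0])

```text
time_s: 2.67
ee_pos: [446.5, -193.8, 178.0]
ee_rot: [180.0, -0.0, -2.0]
force: [-0.0, -0.4, -0.2]
gripper_width: 1.3
gripper_force: 0.0
```

Emit:
step_arm(plan=[2.1, -3.41, 0.5, 0, 0, 0, 2.1, -3.41, 0.5, 0, 0, 0, 2.1, -3.41, 0.5, 0, 0, 0, 2.1, -3.41, 0.5, 0, 0, 0, 2.1, -3.41, 0.5, 0, 0, 0])

```text
time_s: 3.08
ee_pos: [557.5, -26.9, 152.8]
ee_rot: [180.0, -0.0, -2.0]
force: [0.7, -1.6, 0.8]
gripper_width: 0.3
gripper_force: 0.0
```

Emit:
step_arm(plan=[2.1, -3.41, 0.5, 0, 0, 0, 2.1, -3.41, 0.5, 0, 0, 0, 0, 0, 0, 0, 0, 0, 0, 0, 0, 0, 0, 0])

```text
time_s: 3.42
ee_pos: [601.5, 39.6, 142.1]
ee_rot: [180.0, 0.1, -1.8]
force: [-0.0, -1.0, -0.3]
gripper_width: 0.4
gripper_force: 0.0
```

```bash
python3 - <<'E'
from h import *
s=shoot('scene','s1.png');t=shoot('top','t1.png')
st=sensors.state();print(st['ee_pos'],st['ee_rot'],st['gripper_width'],st['qpos'])
a=cv2.imread('pics/s1.png');b=cv2.imread('pics/t1.png')
im=np.hstack([cv2.resize(a[130:270,205:305],None,fx=4,fy=4,interpolation=2),cv2.resize(b[110:250,160:260],None,fx=4,fy=4,interpolation=2)])
cv2.imwrite('pics/z1.png',im)
E
```

```text
[600.45556592  37.39633088 142.76534862] [ 1.79963298e+02  5.54637363e-02 -2.00546947e+00] 0.3117995511073879 [ 2.48573762e+00  2.43218274e+01  9.32176310e+01 -3.63479609e-02
  6.25187138e+01  9.45079788e+01]
```

View pics/z1.png

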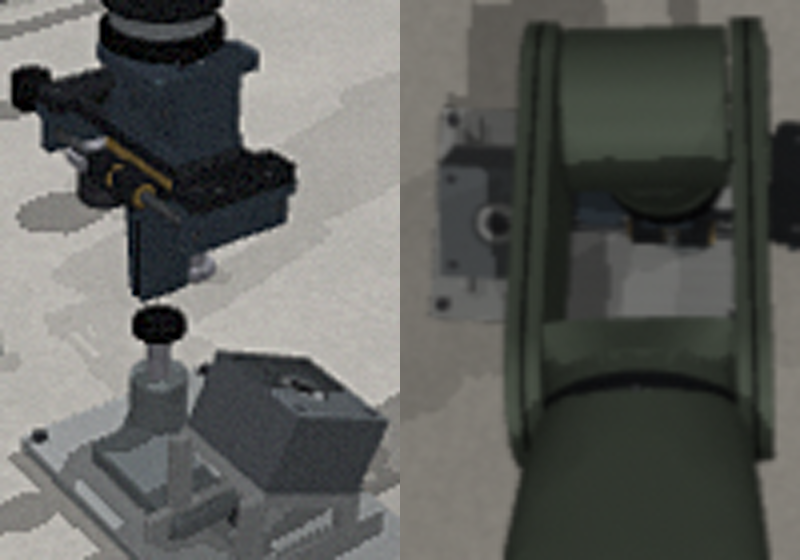

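The closed tips hang above the key cap (crop at (155,290), cap at (160,320)), so I'll descend and press.

Emit:
step_arm(plan=[0, -0.15, 1.0, 0, 0, 0, 0, 0, 0.6, 0, 0, 0, 0, 0, 0.3, 0, 0, 0, 0, 0, 0.2, 0, 0, 0, 0, 0, 0.2, 0, 0, 0])

```text
time_s: 3.93
ee_pos: [600.3, 38.5, 120.3]
ee_rot: [180.0, 0.1, -2.1]
force: [-3.9, -3.1, 8.2]
gripper_width: 0.6
gripper_force: 4.1
```

Emit:
step_arm(plan=[0, 0, 0.2, 0, 0, 0, 0, 0, 0.2, 0, 0, 0, 0, 0, 0.2, 0, 0, 0, 0, 0, 0.2, 0, 0, 0, 0, 0, 0.2, 0, 0, 0])

```text
time_s: 4.35
ee_pos: [600.2, 38.5, 111.5]
ee_rot: [179.9, 0.1, -2.0]
force: [-4.8, -1.1, 9.2]
gripper_width: 0.4
gripper_force: 4.8
```

Emit:
step_arm(plan=[0, 0, 0.25, 0, 0, 0, 0, 0, 0.25, 0, 0, 0, 0, 0, 0.25, 0, 0, 0, 0, 0, 0.25, 0, 0, 0, 0, 0, 0.2, 0, 0, 0])

```text
time_s: 4.77
ee_pos: [600.2, 38.5, 99.4]
ee_rot: [179.9, 0.0, -2.0]
force: [-5.1, -2.4, 9.9]
gripper_width: 0.5
gripper_force: 4.8
```

Emit:
step_arm(plan=[0, 0, 0.1, 0, 0, 0, 0, 0, 0.1, 0, 0, 0, 0, 0, 0.1, 0, 0, 0])

```text
time_s: 5.02
ee_pos: [600.2, 38.5, 96.4]
ee_rot: [179.9, 0.1, -2.0]
force: [-5.0, -2.1, 9.6]
gripper_width: 0.1
gripper_force: 4.6
```

Emit:
step_arm(plan=[0, 0, 0.1, 0, 0, 0, 0, 0, 0.05, 0, 0, 0, 0, 0, 0.05, 0, 0, 0])

```text
time_s: 5.27
ee_pos: [600.2, 38.5, 94.4]
ee_rot: [179.9, 0.1, -2.0]
force: [-4.4, -1.0, 8.6]
gripper_width: 0.5
gripper_force: 4.5
```

Emit:
step_arm(plan=[0, 0, 0.05, 0, 0, 0, 0, 0, 0.05, 0, 0, 0])

```text
time_s: 5.43
ee_pos: [600.3, 38.5, 94.2]
ee_rot: [179.9, 0.0, -2.0]
force: [-7.1, -2.3, 16.7]
gripper_width: 0.8
gripper_force: 8.2
```

Emit:
step_arm(plan=[0, 0, 0.05, 0, 0, 0, 0, 0, 0, 0, 0, 0, 0, 0, 0, 0, 0, 0])

```text
time_s: 5.68
ee_pos: [600.3, 38.5, 94.2]
ee_rot: [179.9, 0.0, -2.0]
force: [-6.4, -2.0, 15.3]
gripper_width: 0.2
gripper_force: 7.9
```

Emit:
step_arm(plan=[0, 0, -1.5, 0, 0, 0, 0, 0, -4, 0, 0, 0, 0, 0, -4, 0, 0, 0, -2, 0, -2, 0, 0, 0, -4, 0, 0, 0, 0, 0])

```text
time_s: 6.1
ee_pos: [547.1, 41.3, 211.8]
ee_rot: [-179.9, -0.9, -2.1]
force: [-0.2, -0.7, 0.3]
gripper_width: 0.6
gripper_force: 0.0
```

Emit:
step_arm(plan=[-4, 0, 0, 0, 0, 0, -4, 0, 0, 0, 0, 0, -3, 0, 0, 0, 0, 0, 0, 0, 0, 0, 0, 0], hand=5.5)

```text
time_s: 6.43
ee_pos: [424.8, 45.0, 206.2]
ee_rot: [180.0, 0.3, -2.0]
force: [-0.7, 0.7, -0.1]
gripper_width: 24.2
gripper_force: 0.0
```

```bash
python3 - <<'E'
from h import *
s=shoot('scene','s2.png');t=shoot('top','t2.png')
st=sensors.state();print(st['ee_pos'],st['ee_rot'],st['gripper_width'])
a=cv2.imread('pics/s2.png');b=cv2.imread('pics/t2.png')
im=np.hstack([cv2.resize(a[180:270,220:320],None,fx=4,fy=4,interpolation=2),cv2.resize(b[130:220,160:260],None,fx=4,fy=4,interpolation=2)])
cv2.imwrite('pics/z2.png',im)
for n in('bush_centre','cell','key_top'):
  print(n,[[(np.round(x['location'],1),round(x['score'],2)) for x in viewer.pinpoint(n,p)[:2]] for p in(s,t)])
C=np.array([585.6,164.3,119.5]);a=R.from_euler('xyz',[0,-25,-2],degrees=True).as_matrix()[:,2]
# rotation: cell frame z tilted to -x
print(a, 'top of bush pred',proj(s,C+20*a),proj(t,C+20*a),'mouth',proj(s,C),proj(t,C))
E
```

```text
[430.91912577  45.18851387 207.10811792] [-1.79992164e+02 -1.36772633e-01 -2.02563998e+00] 32.30352364609408
bush_centre [[(array([276.8, 228.9]), 0.43)], [(array([180.8, 164.8]), 0.41), (array([286. , 151.4]), 0.26)]]
cell [[(array([279.2, 224.9]), 0.63), (array([162.1, 187.7]), 0.26)], [(array([183.6, 164.1]), 0.64)]]
key_top [[(array([244.2, 216.7]), 0.63)], [(array([228.7, 162.3]), 0.47)]]
[-0.42236081  0.01474916  0.90630779] top of bush pred [np.float64(283.4473375371486), np.float64(218.58401945099277)] [np.float64(182.7889774180657), np.float64(167.66794581483518)] mouth [np.float64(280.2817841169036), np.float64(225.815151171401)] [np.float64(184.02874309962985), np.float64(165.3916988437432)]
```

View pics/z2.png

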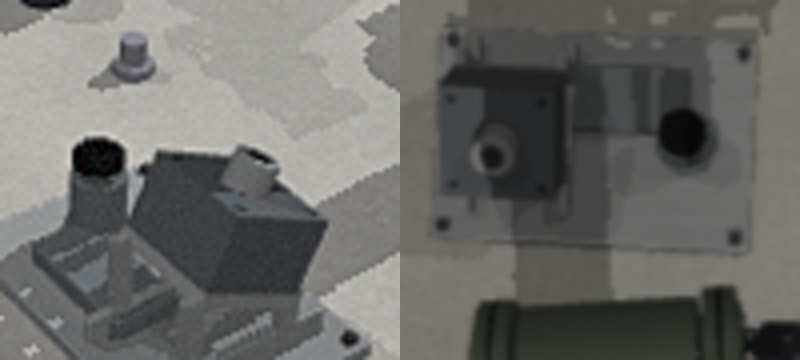

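The bush stands proud; its bore mark is at crop (259,156) in the scene view and (491,156) in the top view, and the key cap sits low on its housing.

```bash
cat >> h.py <<'E'
def go(P,rot):
    "rotation vector (tool frame, rad) and shift in tool axes (cm) before / after the turn"
    st=sensors.state();A=R.from_euler('xyz',st['ee_rot'],degrees=True);B=R.from_matrix(rot)
    d=np.array(P)-st['ee_pos'];print('now',st['ee_pos'].round(1),st['ee_rot'].round(2))
    print('turn',(A.inv()*B).as_rotvec().round(3),'shift cm old axes',(A.inv().apply(d)/10).round(2),'new axes',(B.inv().apply(d)/10).round(2))
def tilt(t,psi=-2): return (R.from_euler('z',psi,degrees=True)*R.from_euler('y',-t,degrees=True)*R.from_euler('x',180,degrees=True)).as_matrix()
E
python3 - <<'E'
from h import *
s=shoot('scene');t=shoot('top')
Tp,e=tri([ray(s,(284.4,218.6)),ray(t,(182.4,168.6))]);print(Tp,e)
a=R.from_euler('xyz',[0,-25,-2],degrees=True).as_matrix()[:,2]
C=np.array([585.6,164.3,119.5]);print('pred',C+20*a,'implied mouth',Tp-20*a)
M=(C+20*a+Tp)/2;M[2]=C[2]+20*a[2]
print(M);r=tilt(25);print(r[:,2])
go(M+47*a,r); go(M-3*a,r)
E
```

```text
[574.74608183 165.5700575  137.14688508] [np.float64(0.13008917132613476), np.float64(0.1300891713260732)]
pred [577.15278372 164.59498329 137.62615574] implied mouth [583.19329812 165.27507421 119.02072934]
[575.94943278 165.0825204  137.62615574]
[ 0.42236081 -0.01474916 -0.90630779]
now [431.8  45.3 206.1] [ 1.7999e+02  3.0000e-02 -2.0300e+00]
turn [ 0.     0.437 -0.   ] shift cm old axes [ 12.   -12.48   2.58] new axes [  9.78 -12.47   7.42]
now [431.8  45.3 206.1] [ 1.7999e+02  3.0000e-02 -2.0300e+00]
turn [ 0.     0.437 -0.   ] shift cm old axes [ 14.11 -12.48   7.11] new axes [  9.78 -12.47  12.42]
```

Emit:
step_arm(plan=[0, 0, 0, 0, 0.109, 0, 0, 0, 0, 0, 0.109, 0, 0, 0, 0, 0, 0.109, 0, 0, 0, 0, 0, 0.11, 0])

```text
time_s: 7.27
ee_pos: [431.8, 45.4, 207.0]
ee_rot: [-180.0, -25.4, -2.0]
force: [0.3, 0.0, -0.7]
gripper_width: 54.7
gripper_force: 0.0
```

Emit:
step_arm(plan=[2.45, -3.12, 0, 0, 0, 0, 2.45, -3.12, 0, 0, 0, 0, 2.45, -3.12, 0, 0, 0, 0, 2.45, -3.12, 0, 0, 0, 0, 0, 0, 3.0, 0, 0, 0])

```text
time_s: 7.68
ee_pos: [545.1, 173.8, 229.3]
ee_rot: [-179.4, -26.1, -2.0]
force: [1.3, 1.1, 1.3]
gripper_width: 54.9
gripper_force: 0.0
```

Emit:
step_arm(plan=[0, 0, 3.0, 0, 0, 0, 0, 0, 1.0, 0, 0, 0, 0, 0, 0, 0, 0, 0, 0, 0, 0, 0, 0, 0, 0, 0, 0, 0, 0, 0])

```text
time_s: 8.1
ee_pos: [554.2, 165.8, 185.9]
ee_rot: [-180.0, -25.2, -2.1]
force: [0.7, 0.2, 0.0]
gripper_width: 54.9
gripper_force: 0.0
```

```bash
python3 - <<'E'
from h import *
s=shoot('scene','s3.png');t=shoot('top','t3.png')
M=np.array([575.9,165.1,137.6]);r=tilt(25);a=-r[:,2]
go(M-3*a,r);print(sensors.state()['gripper_width'])
a=cv2.imread('pics/s3.png');b=cv2.imread('pics/t3.png')
im=np.hstack([cv2.resize(a[160:250,230:330],None,fx=4,fy=4,interpolation=2),cv2.resize(b[130:220,130:230],None,fx=4,fy=4,interpolation=2)])
cv2.imwrite('pics/z3.png',im)
E
```

```text
now [554.3 165.9 186.4] [-179.93  -25.2    -2.06]
turn [-0.001 -0.004 -0.001] shift cm old axes [-0.12  0.01  5.63] new axes [-0.1   0.    5.63]
55.021679690890466
```

View pics/z3.png

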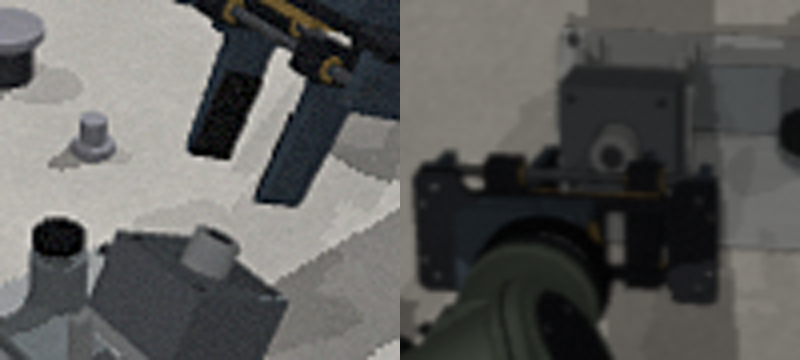

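The fingers straddle the bush (fingers at crop (225,150) and (280,200), bush at (215,250)), in line with its axis. Closing in along the axis.

Emit:
step_arm(plan=[-0.1, 0, 2.5, 0, 0, 0, 0, 0, 1.5, 0, 0, 0, 0, 0, 0.8, 0, 0, 0, 0, 0, 0.4, 0, 0, 0, 0, 0, 0, 0, 0, 0])

```text
time_s: 8.62
ee_pos: [575.1, 165.0, 137.0]
ee_rot: [180.0, -25.0, -2.0]
force: [-0.3, 0.2, -0.5]
gripper_width: 55.3
gripper_force: 0.0
```

Emit:
step_arm(plan=[0, 0, 0.2, 0, 0, 0, 0, 0, 0.1, 0, 0, 0, 0, 0, 0, 0, 0, 0])

```text
time_s: 8.87
ee_pos: [576.4, 165.2, 134.9]
ee_rot: [-180.0, -25.1, -2.0]
force: [0.5, -0.4, -0.3]
gripper_width: 55.1
gripper_force: 0.0
```

```bash
python3 - <<'E'
from h import *
s=shoot('scene','s4.png');t=shoot('top','t4.png')
M=np.array([575.9,165.1,137.6]);r=tilt(25);a=-r[:,2]
go(M-3*a,r);print(sensors.state()['force'])
a=cv2.imread('pics/s4.png');b=cv2.imread('pics/t4.png')
im=np.hstack([cv2.resize(a[190:260,240:320],None,fx=5,fy=5,interpolation=2),cv2.resize(b[130:200,145:225],None,fx=5,fy=5,interpolation=2)])
cv2.imwrite('pics/z4.png',im)
E
```

```text
now [576.4 165.2 134.8] [-179.98  -25.09   -2.02]
turn [-0.    -0.002 -0.   ] shift cm old axes [0.07 0.01 0.03] new axes [0.07 0.01 0.03]
[-0.86000208 -0.80180128 -0.0695978 ]
```

View pics/z4.png

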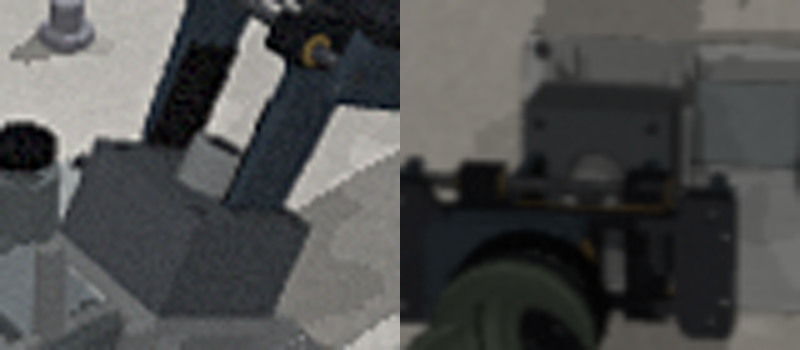

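The bush is between the pads with the tips just above the face, so I'll grip.

Emit:
step_arm(plan=[0, 0, 0, 0, 0, 0, 0, 0, 0, 0, 0, 0, 0, 0, 0, 0, 0, 0, 0, 0, 0, 0, 0, 0, 0, 0, 0, 0, 0, 0], hand=2.0, newtons=25)

```text
time_s: 9.38
ee_pos: [576.3, 165.1, 134.3]
ee_rot: [-180.0, -25.0, -2.0]
force: [0.3, 0.5, 0.6]
gripper_width: 28.1
gripper_force: 25.0
```

Emit:
step_arm(plan=[0, 0, 0, 0, 0, 0, 0, 0, 0, 0, 0, 0, 0, 0, 0, 0, 0, 0])

```text
time_s: 9.63
ee_pos: [576.3, 165.1, 134.2]
ee_rot: [180.0, -25.0, -2.0]
force: [-0.5, -0.0, 0.2]
gripper_width: 28.1
gripper_force: 25.0
```

Emit:
step_arm(plan=[0, 0, -0.3, 0, 0, 0, 0, 0, -0.6, 0, 0, 0, 0, 0, -1, 0, 0, 0, 0, 0, -1, 0, 0, 0, 0, 0, -1, 0, 0, 0])

```text
time_s: 10.05
ee_pos: [559.1, 165.6, 170.6]
ee_rot: [180.0, -25.0, -2.0]
force: [-0.5, 0.3, -1.2]
gripper_width: 28.2
gripper_force: 25.0
```

Emit:
step_arm(plan=[0, 0, -1.5, 0, 0, 0, 0, 0, -2.5, 0, 0, 0, 0, 0, -2.5, 0, 0, 0, 0, 0, -1, 0, 0, 0, 0, 0, 0, 0, 0, 0])

```text
time_s: 10.47
ee_pos: [528.4, 167.4, 241.1]
ee_rot: [-179.8, -25.4, -2.0]
force: [0.8, 0.8, -1.6]
gripper_width: 28.1
gripper_force: 25.0
```

```bash
python3 - <<'E'
from h import *
s=shoot('scene','s5.png')
st=sensors.state();print(st['gripper_width'],st['gripper_force'],st['force'])
go([431,-269.5,160],tilt(0))
a=cv2.imread('pics/s5.png')
cv2.imwrite('pics/z5.png',cv2.resize(a[150:260,230:350],None,fx=4,fy=4,interpolation=2))
E
```

```text
28.6429917039983 24.979370534420013 [ 0.92291432  0.49760428 -1.56553062]
now [528.  167.1 239. ] [-179.93  -25.2    -2.02]
turn [-0.001 -0.44  -0.   ] shift cm old axes [-10.74  43.98   3.62] new axes [-8.17 43.97  7.9 ]
```

View pics/z5.png

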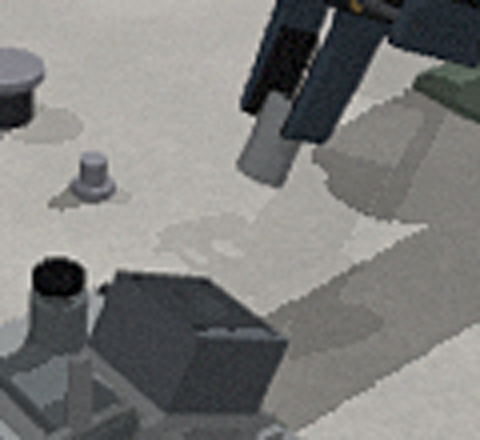

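Step 2 looks done: the bush hangs clear of the cell (crop (268,150)). Uprighting and carrying it to the pedestal.

Emit:
step_arm(plan=[0, 0, 0, 0, -0.11, 0, 0, 0, 0, 0, -0.11, 0, 0, 0, 0, 0, -0.11, 0, 0, 0, 0, 0, -0.11, 0])

```text
time_s: 10.85
ee_pos: [527.9, 166.7, 236.9]
ee_rot: [-180.0, 0.5, -2.0]
force: [0.6, -1.1, -0.2]
gripper_width: 28.6
gripper_force: 25.0
```

Emit:
step_arm(plan=[-0.74, 3.0, 0.7, 0, 0, 0, -0.74, 4, 0.7, 0, 0, 0, -0.74, 4, 0.7, 0, 0, 0, -0.74, 4, 0.7, 0, 0, 0, -0.74, 4, 0.7, 0, 0, 0])

```text
time_s: 11.27
ee_pos: [483.3, -23.6, 200.5]
ee_rot: [180.0, 0.3, -2.0]
force: [0.7, 0.3, -0.6]
gripper_width: 28.6
gripper_force: 25.0
```

Emit:
step_arm(plan=[-0.74, 4, 0.7, 0, 0, 0, -0.74, 4, 0.7, 0, 0, 0, -0.74, 4, 0.7, 0, 0, 0, -0.74, 4, 0.7, 0, 0, 0, -0.74, 4, 0.7, 0, 0, 0])

```text
time_s: 11.68
ee_pos: [438.8, -222.2, 165.9]
ee_rot: [-180.0, 0.3, -2.0]
force: [0.1, 0.9, -1.4]
gripper_width: 28.3
gripper_force: 25.0
```

Emit:
step_arm(plan=[-0.74, 3, 0.7, 0, 0, 0, 0, 2, 0, 0, 0, 0, 0, 0, 0, 0, 0, 0, 0, 0, 0, 0, 0, 0, 0, 0, 0, 0, 0, 0])

```text
time_s: 12.1
ee_pos: [430.6, -269.4, 159.7]
ee_rot: [-179.9, 0.3, -2.0]
force: [-0.0, 0.0, 0.2]
gripper_width: 28.3
gripper_force: 25.0
```

```bash
python3 - <<'E'
from h import *
s=shoot('scene','s6.png');t=shoot('top','t6.png')
st=sensors.state();print(st['gripper_width'],st['force'],st['torque'])
go([431.3,-270,125],tilt(0))
a=cv2.imread('pics/s6.png');b=cv2.imread('pics/t6.png')
im=np.hstack([cv2.resize(a[100:190,190:280],None,fx=4,fy=4,interpolation=2),cv2.resize(b[180:270,290:380],None,fx=4,fy=4,interpolation=2)])
cv2.imwrite('pics/z6.png',im)
for n,p in(('bush_centre',s),('bush_centre',t),('pedestal_top',s),('pedestal_top',t)):
    print(n,[(np.round(x['location'],1),round(x['score'],2)) for x in viewer.pinpoint(n,p)[:2]])
p=st['ee_pos'];print('pred bush bottom/centre px',proj(s,p-[0,0,47]),proj(s,p-[0,0,22]),'ped',proj(s,[431.3,-270,48]))
E
```

```text
28.24619795367347 [ 0.16184264 -0.86568402 -0.95736512] [0.07182497 0.00623695 0.02455074]
now [ 431.  -269.   160.4] [-179.96    0.22   -1.94]
turn [-0.001  0.004  0.001] shift cm old axes [0.04 0.1  3.54] new axes [0.03 0.1  3.54]
bush_centre [(array([229.9, 166.8]), 0.7), (array([252.3, 197.6]), 0.68)]
bush_centre []
pedestal_top [(array([233.7, 165. ]), 0.84)]
pedestal_top []
pred bush bottom/centre px [np.float64(231.16437217469144), np.float64(148.8769673697175)] [np.float64(231.12003659014218), np.float64(142.02568721927548)] ped [np.float64(231.03768213349676), np.float64(166.09849808418755)]
```

View pics/z6.png

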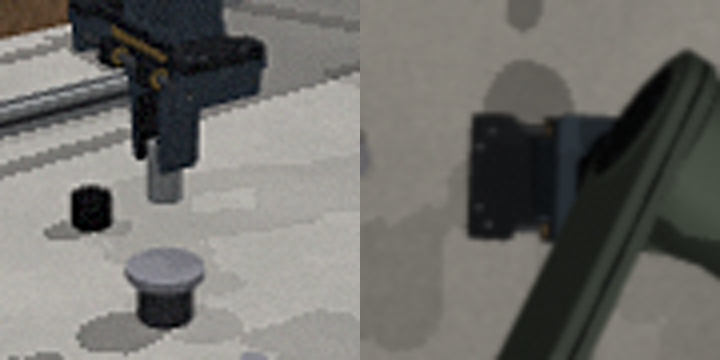

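The bush hangs upright over the pedestal (bush bottom at crop (164,197), disc centre at (165,266)). Lowering, then feeling for contact.

Emit:
step_arm(plan=[0, 0.1, 1.5, 0, 0.003, 0, 0, 0, 1.5, 0, 0, 0, 0, 0, 1.0, 0, 0, 0, 0, 0, 0.4, 0, 0, 0, 0, 0, 0.2, 0, 0, 0])

```text
time_s: 12.82
ee_pos: [430.7, -270.7, 114.2]
ee_rot: [-180.0, 0.1, -2.0]
force: [-0.3, 0.6, -0.4]
gripper_width: 28.3
gripper_force: 25.0
```

Emit:
step_arm(plan=[0, 0, 0.2, 0, 0, 0, 0, 0, 0.2, 0, 0, 0, 0, 0, 0.1, 0, 0, 0, 0, 0, 0.1, 0, 0, 0])

```text
time_s: 13.15
ee_pos: [431.2, -271.2, 109.1]
ee_rot: [180.0, -0.0, -2.0]
force: [-0.4, 0.0, -0.9]
gripper_width: 28.1
gripper_force: 25.0
```

Emit:
step_arm(plan=[0, 0, 0.1, 0, 0, 0, 0, 0, 0.1, 0, 0, 0, 0, 0, 0.1, 0, 0, 0, 0, 0, 0.1, 0, 0, 0])

```text
time_s: 13.48
ee_pos: [431.0, -271.1, 104.8]
ee_rot: [180.0, -0.0, -2.0]
force: [0.5, 0.4, -0.7]
gripper_width: 28.4
gripper_force: 25.0
```

Emit:
step_arm(plan=[0, 0, 0.1, 0, 0, 0, 0, 0, 0.1, 0, 0, 0, 0, 0, 0.05, 0, 0, 0])

```text
time_s: 13.73
ee_pos: [430.8, -271.0, 102.1]
ee_rot: [-180.0, 0.0, -2.0]
force: [0.2, 0.1, -1.2]
gripper_width: 28.4
gripper_force: 25.0
```

Emit:
step_arm(plan=[0, 0, 0.07, 0, 0, 0, 0, 0, 0.07, 0, 0, 0, 0, 0, 0.07, 0, 0, 0])

```text
time_s: 13.98
ee_pos: [430.9, -271.1, 100.1]
ee_rot: [180.0, -0.0, -2.0]
force: [0.1, -0.1, -1.7]
gripper_width: 28.3
gripper_force: 25.0
```

Emit:
step_arm(plan=[0, 0, 0.07, 0, 0, 0, 0, 0, 0.07, 0, 0, 0])

```text
time_s: 14.15
ee_pos: [430.9, -271.1, 98.7]
ee_rot: [180.0, -0.0, -2.0]
force: [-0.1, -0.3, -1.4]
gripper_width: 27.9
gripper_force: 25.0
```

Emit:
step_arm(plan=[0, 0, 0.07, 0, 0, 0, 0, 0, 0.07, 0, 0, 0])

```text
time_s: 14.32
ee_pos: [430.9, -271.1, 97.3]
ee_rot: [180.0, -0.0, -2.0]
force: [-0.3, -0.4, -1.4]
gripper_width: 28.1
gripper_force: 25.0
```

Emit:
step_arm(plan=[0, 0, 0.06, 0, 0, 0, 0, 0, 0.06, 0, 0, 0])

```text
time_s: 14.48
ee_pos: [431.3, -271.1, 96.6]
ee_rot: [180.0, -0.1, -2.0]
force: [-0.0, 0.9, 4.8]
gripper_width: 28.3
gripper_force: 25.0
```

Emit:
step_arm(plan=[0, 0, 0.03, 0, 0, 0, 0, 0, 0, 0, 0, 0, 0, 0, 0, 0, 0, 0])

```text
time_s: 14.73
ee_pos: [431.4, -271.1, 96.5]
ee_rot: [180.0, -0.1, -2.0]
force: [0.1, 1.0, 5.7]
gripper_width: 28.2
gripper_force: 25.0
```

Contact is firm at about 6–7 N. Releasing slowly, then retreating straight up.

Emit:
step_arm(plan=[0, 0, 0, 0, 0, 0, 0, 0, 0, 0, 0, 0, 0, 0, 0, 0, 0, 0, 0, 0, 0, 0, 0, 0, 0, 0, 0, 0, 0, 0], hand=5.5)

```text
time_s: 15.15
ee_pos: [430.8, -271.0, 95.6]
ee_rot: [-180.0, 0.0, -2.0]
force: [-0.3, -0.1, -0.6]
gripper_width: 55.0
gripper_force: 0.0
```

Emit:
step_arm(plan=[0, 0, -0.5, 0, 0, 0, 0, 0, -1.5, 0, 0, 0, 0, 0, -3, 0, 0, 0, 0, 0, -4, 0, 0, 0, 0, 0, -4, 0, 0, 0])

```text
time_s: 15.57
ee_pos: [430.2, -270.6, 227.1]
ee_rot: [-179.9, 0.1, -2.0]
force: [0.9, -0.4, 0.7]
gripper_width: 55.2
gripper_force: 0.0
```

Emit:
step_arm(plan=[-4, 0, 0, 0, 0, 0, -4, 0, 0, 0, 0, 0, 0, 0, 0, 0, 0, 0, 0, 0, 0, 0, 0, 0, 0, 0, 0, 0, 0, 0])

```text
time_s: 15.98
ee_pos: [351.3, -268.5, 226.4]
ee_rot: [180.0, -0.1, -2.1]
force: [0.4, 0.9, -0.2]
gripper_width: 55.4
gripper_force: 0.0
```

```bash
python3 - <<'E'
from h import *
s=shoot('scene','s7.png');t=shoot('top','t7.png')
a=cv2.imread('pics/s7.png');b=cv2.imread('pics/t7.png')
im=np.hstack([cv2.resize(a[110:210,190:280],None,fx=4,fy=4,interpolation=2),cv2.resize(b[170:270,290:380],None,fx=4,fy=4,interpolation=2)])
cv2.imwrite('pics/z7.png',im)
st=sensors.state();print(st['ee_pos'],st['force'],st['gripper_width'])
E
```

```text
[ 351.8780887  -268.50564074  225.95561472] [ 0.05557326  0.4055983  -0.54927814] 54.89626371714693
```

View pics/z7.png

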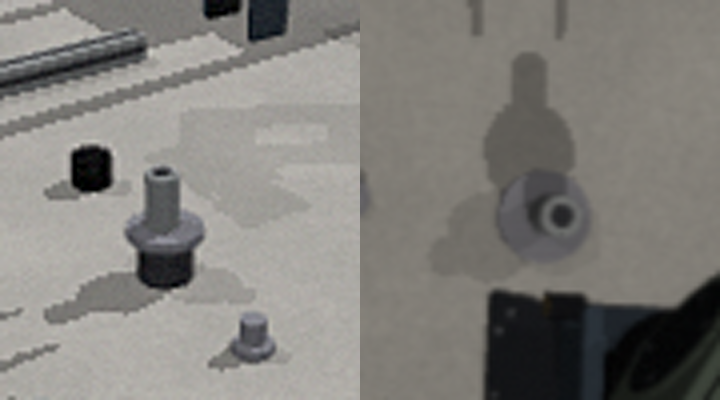

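The bush stands upright with its bore mark up on the pedestal (scene crop (162,205)). The 4 px offset in the top view is almost all parallax, leaving about 2 mm off centre. Handing in.

```bash
python3 -c "
from workcell import env
print(env.job_done())"
```

```text
the job is handed in; nothing more can be done
None
```

The job is handed in: the key went down to its stop, and the bush was drawn out and now stands upright on the pedestal, same end up and about 2 mm off centre by the camera; the hand-in call returned no verdict.

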